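# Shift the bench drive into third

## Task

Put the bench drive unit into third: with your fingertips, gently push the red-knobbed lever through its H-shaped gate to the neutral crossbar, across to the right-hand lane, and then forward (away from you, towards the motor) until it is fully home in the third slot, the one with three dots. Do not let it run into the fourth slot (near end of the right-hand lane) on the way. Only push the lever, never squeeze or grip it, leave it in third, and leave the tape measure, the screw tin and the pencil where they are.

Things in the scene. Friction and masses are not known exactly. Their poses are not given: they have to be found in the camera images.
- drive_unit: Green gearbox, 150 (x) x 140 (y) mm, on a dark base plate 180 x 170 mm fixed to the bench; origin at the centre of the base's underside, z = 0. Its x axis points forward, away from the robot (within 0.35 rad), y left, z up. A dark motor, 78 mm diameter, stands out forward to x = 153 mm, 89 mm high; a belt pulley, 60 mm diameter, stands out left to y = 113 mm.
- gate (a point): Centre of the aluminium gate plate's top face (104 x 100 x 6 mm), 104 mm above the bench; axes as the unit's. Its H opening: lanes along x at y = +22 (left) and -22 mm (right), 20 mm wide, x = -34 to +34 mm between soft yellow end pads, joined by a neutral crossbar at x = 0, 20 mm wide between round-nosed tongues. Black dots number the slots: 1 far left, 2 near left, 3 far right, 4 near right.
- lever_across (a joint): Sideways lean of the lever, rad, about an axis along the unit's x, 20 mm above the bench at the unit's centre: 0 upright, positive to the right (-y). About -0.27 in the left lane, where it starts, +0.27 in the right lane (play 0.06 either way). No spring: friction holds it where it is left; about 1.5 N at the knob moves it. The gate walls stop the stem.
- lever_fore (a joint): Fore and aft lean of the lever, rad, about the same pivot: 0 neutral (in line with the crossbar, play 0.06 either way), positive forward (+x, away from the robot). About +0.34 fully home (stem against the yellow pad) at a far slot end, -0.34 at a near end; the pads yield up to 0.035 rad more, at about 2 N per mm at the knob. Same friction, no spring. Starts anywhere along the left lane.
- knob (a point): Centre of the lever's red ball knob, 32 mm diameter, on a 10 mm steel stem, 145 mm along the lever from the pivot: 165 mm above the bench when upright, about 152 mm at a slot end. In the unit's frame x = 145 sin(fore), y = -145 sin(across) cos(fore), z = 20 + 145 cos(across) cos(fore) mm.
- third_home (a point): Where the knob's centre is when the lever is fully home in the third slot.
- tape_measure: Bystander: yellow tape measure, 36 x 88 x 62 mm, loose, standing to the right of the unit; origin at the centre of its underside.
- screw_tin: Bystander: round open tin of screws, 77 mm diameter, 30 mm high, loose, to the left of the unit; origin at the centre of its underside.
- carpenter_pencil: Bystander: flat red pencil, 159 mm long, 8 mm high, loose, on the bench in front of the unit; origin at the centre of its underside.

How it is judged:
By the outcome, as a careful person would: the job done as asked, in the order asked, and still so for the second after the job is handed in, with the robot touching nothing.
It also fails if it takes over 72 s, if anything falls off the work surface, if the arm or the gripper's body presses on something with over 40 N, if the wrist force passes 120 N, or if a joint passes its speed limit or range.

## Robot

A 6-joint arm with a two-finger parallel gripper is mounted at the origin on a cart in front of the work surface, level with it; the furniture and walls round the work are solid. World frame = base frame: x ahead of the robot, y to its left, z up, the work surface at z = 0. Lengths are in m, angles in degrees, forces in N, time in s.
With the tool pointing down it reaches from about 0.4 to 0.825 m from the base axis. Payload 7 kg.
Tool frame: the origin (TCP) lies at the very end of the fingers, on their centre line; the grasp point (between the pads) lies 19 mm behind it (ctrl.hold_point_z is the distance from the TCP to the grasp point, in m); z points along the fingers, y is the line along which they close (so a half turn about z gives the same grasp; the last joint's range is limited). The gripper opens to 88 mm and grips with 3 to 60 N. Pads are 19 mm wide; open, the fingers measure 130 mm over their backs; the gripper's body (78 mm by 193 mm) begins 47 mm behind the grasp point.
Start: joints at [16.507, 20.546, 0.682, 0, -70.136, -16.507], TCP at [0.675, -0, 0.227] pointing down, gripper open.
Joint ranges: [-176.03, 176.03], [-82.01, 121.73], [-58.28, 71.71], [-173.87, 95.51], [-174.79, -0.11], [-173.66, 173.66]. Speed limits (degrees/s): [136.94, 136.94, 172.46, 180, 180, 180].

## Interface

Orientations are given as [roll, pitch, yaw] about the fixed x, y, z axes, in that order (R = Rz(yaw) Ry(pitch) Rx(roll)).
In Python, from plant import sensors, viewer, workorder, ctrl gives the robot as it stands.
- The arm moves only by the shell command python3 -m pendant 'ROWS'. ROWS is JSON, a list of rows, each a list of 3 entries, a list of its own where there are three numbers: the opening, from -1 (shut) to 1 (fully open), so that 0 is half open, then the shift along the tool's x, y, z in m, then the turn, a rotation vector about the tool's x, y, z in degrees. A call has 1 to 10 rows; each row is the pose to reach, as a shift and turn from the pose commanded when the call began, along the tool's axes at that moment; what a row does not reach only later rows make up. A row lasts 1/12 s, in which the tool goes at most 41.7 mm and 7.16 degrees, less where a joint would pass 70% of its speed; a pose out of reach is approached as far as the arm can. A call with a gripper value outside its range is refused whole. The fingers move at their own pace and stop on an object; the grip force is fixed at half the most. Time passes only in rows, so rows that repeat a pose let the fingers close. It gives the time, the measured TCP pose, the force, the opening and the grip force at its end, in the units of the state.
- sensors.get_obs(): the state, without advancing time (a new reading comes with each control period).
- viewer.snapshot(name): name is "scene" or "side" or "wrist"; returns the picture (480x640x3 uint8, red, green, blue); there is no depth.
- viewer.camera_params(name): a dict with "fx", "fy", "cx", "cy" (pixels), "extrinsics" (4x4, takes a point from world to camera coordinates). Camera axes: x right, y up, looking along -z (the intrinsics and any distortion apply to the point x, -y, -z); pixel columns grow to the right and rows downward; lengths in m; the calibration is good to about 2 mm. The wrist camera is an equidistant fisheye: a pixel r from the principal point sees the ray r / f radians off the axis. A picture is of the moment at which its call begins: read the wrist's pose just before it. camera_params takes no time and is no camera call; for the wrist camera it gives the pose at the moment of the call.
- workorder.close_job(): hands the job in; it is judged then, once.
The state is a dict: "clock": time; "joint_pos": joint angles; "qvel": joint speeds; "tau": joint torques, N m; "tool_pos": TCP position; "orientation": TCP orientation; "force": force on the tool from outside, world axes, zero at the start; "moment": the same for the moment, N m; "opening": finger opening in m; "gripper_force": force on a finger pad.
Only numpy, scipy, OpenCV 4.12 (cv2) and the standard library are available. Lean on these libraries where they do the work, as an engineer would, in place of code of your own. Each camera call takes 0.05 s, during which the arm holds its last target. There are 200 camera calls.

## Working session

There is one attempt and no reset: what is moved stays moved. The work goes in short steps, Python scripts to look and compute and a shell command to move; the robot and the scene stay as the last step left them, time stands still between calls to the robot, and variables do not carry over. Pictures are saved under pics/ and viewed, at most 10 in all, crops included, and the job is handed in when it is done.

```bash
mkdir -p pics
cat > h.py <<'E'
import numpy as np, cv2
from plant import sensors, viewer, workorder, ctrl
def snap(n,f):
    p=viewer.camera_params(n); im=viewer.snapshot(n)
    cv2.imwrite('pics/'+f,im[:,:,::-1]); return im,p
def proj(p,X):
    E=np.array(p['extrinsics']);c=E[:3,:3]@np.asarray(X,float)+E[:3,3]
    return np.array([p['cx']+p['fx']*c[0]/-c[2],p['cy']+p['fy']*-c[1]/-c[2]])
def ray(p,u,v):
    E=np.array(p['extrinsics']);R=E[:3,:3]
    d=np.array([(u-p['cx'])/p['fx'],-(v-p['cy'])/p['fy'],-1.])
    return -R.T@E[:3,3], R.T@d/np.linalg.norm(d)
def plane(p,u,v,z):
    o,d=ray(p,u,v); return o+d*(z-o[2])/d[2]
def tri(rs):
    A=sum(np.eye(3)-np.outer(d,d) for o,d in rs);b=sum((np.eye(3)-np.outer(d,d))@o for o,d in rs)
    return np.linalg.solve(A,b)
E
python3 - <<'E'
from h import *
for n in('scene','side'):
    im,p=snap(n,n+'0.png'); print(n,{k:v for k,v in p.items()})
print(sensors.get_obs())
E
```

```text
scene {'fx': 477.7152574351093, 'fy': 477.7152574351093, 'cx': 320.0879919679709, 'cy': 237.03310374239632, 'extrinsics': array([[ 0.7590189 , -0.65092033, -0.01389338, -0.39235784],
       [ 0.52045892,  0.59379447,  0.61362093, -0.32275836],
       [-0.39116853, -0.47298082,  0.78947852, -0.86535798],
       [ 0.        ,  0.        ,  0.        ,  1.        ]])}
side {'fx': 486.22922965438494, 'fy': 486.22922965438494, 'cx': 313.4412657065682, 'cy': 239.1979659191068, 'extrinsics': array([[ 9.87560314e-01, -1.57238860e-01,  7.53015845e-04,
        -5.16565049e-01],
       [ 6.92646804e-02,  4.39315666e-01,  8.95658501e-01,
        -1.45177210e-01],
       [-1.41163133e-01, -8.84464633e-01,  4.44741816e-01,
        -9.34904828e-01],
       [ 0.00000000e+00,  0.00000000e+00,  0.00000000e+00,
         1.00000000e+00]])}
{'clock': 0.1, 'joint_pos': array([ 1.65067650e+01,  2.05849998e+01,  6.39905945e-01, -1.79944371e-02,
       -7.01351579e+01, -1.65060942e+01]), 'qvel': array([-0.00357511, -0.13163285,  0.06541441,  0.08282314, -0.03756449,
       -0.09268897]), 'tau': array([-1.42273191e-03, -5.84165347e+01,  2.93752134e+01,  7.01551259e+00,
        1.01412315e-02, -6.66964229e-05]), 'tool_pos': array([ 6.74572230e-01, -2.40884892e-05,  2.25748583e-01]), 'orientation': array([ 1.79918249e+02, -6.58309600e-03, -9.00054509e+01]), 'force': array([0.32548291, 0.30652151, 0.44706895]), 'moment': array([-0.01971861, -0.00811053, -0.00157256]), 'gripper_force': 0.0, 'opening': 0.08770310204122077}
```

View pics/scene0.png

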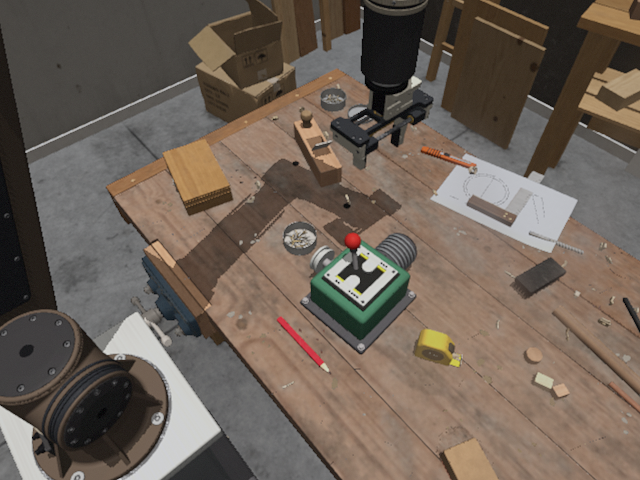

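View pics/side0.png

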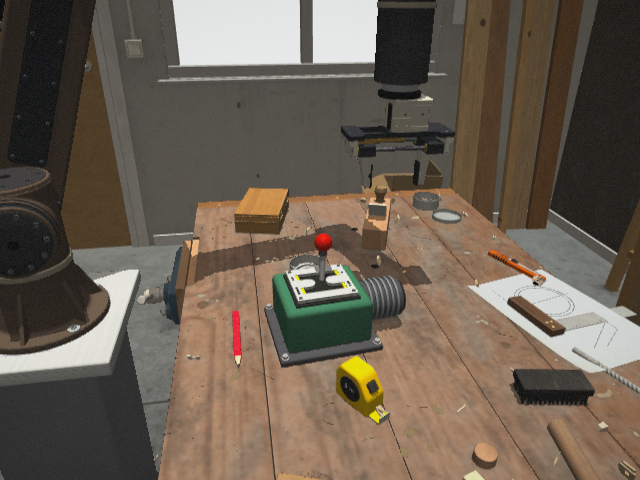

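The scene view has the knob at (353,241), the pale gate plate around (362,276) and the base corners at (305,300), (360,348) and (413,295). The side view has the knob at (323,242) and the gate at (315,283). Next I'll measure them.

```bash
cat >> h.py <<'E'
def red(im,box):
    h=cv2.cvtColor(im,cv2.COLOR_RGB2HSV); m=(((h[...,0]<6)|(h[...,0]>174))&(h[...,1]>150)&(h[...,2]>60)).astype(np.uint8)
    k=np.zeros_like(m);x0,y0,x1,y1=box;k[y0:y1,x0:x1]=1;m*=k
    n,l,s,c=cv2.connectedComponentsWithStats(m);i=1+np.argmax(s[1:,4])
    cs,_=cv2.findContours((l==i).astype(np.uint8),cv2.RETR_EXTERNAL,cv2.CHAIN_APPROX_NONE)
    return cv2.minEnclosingCircle(max(cs,key=len))
E
python3 - <<'E'
from h import *
rs=[]
for n,b,g in(('scene',(320,215,390,262),(310,230,425,320)),('side',(295,220,350,262),(265,255,375,310))):
    im=cv2.imread(f'pics/{n}0.png')[:,:,::-1].copy();p=viewer.camera_params(n)
    (u,v),r=red(im,b);print(n,u,v,r);rs.append(ray(p,u,v))
    h=cv2.cvtColor(im,cv2.COLOR_RGB2HSV)
    m=((h[...,2]>150)&(h[...,1]<60)).astype(np.uint8)
    k=np.zeros_like(m);k[g[1]:g[3],g[0]:g[2]]=1;m*=k
    pts=cv2.findNonZero(m)
    x0,y0,x1,y1=g
    c=cv2.resize(im[y0-15:y1+40,x0-30:x1+30],None,fx=4,fy=4,interpolation=cv2.INTER_CUBIC); c=c[:600,:800]
    cv2.imwrite(f'pics/{n}c.png',c[:,:,::-1]);print(x0-30,y0-15)
print('knob',tri(rs))
E
```

```text
scene 352.2272644042969 240.257568359375 8.26081371307373
280 215
side 322.6288757324219 241.8092803955078 8.958694458007812
235 240
knob [ 0.52420455 -0.08920459  0.15938037]
```

View pics/scenec.png

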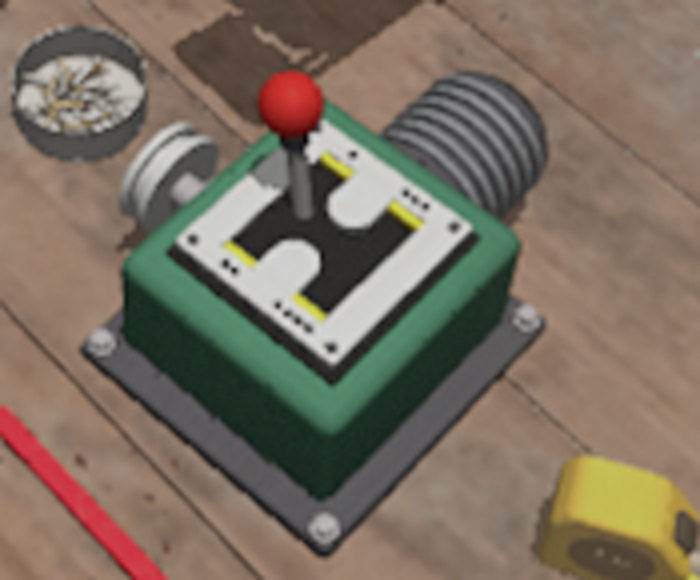

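View pics/sidec.png

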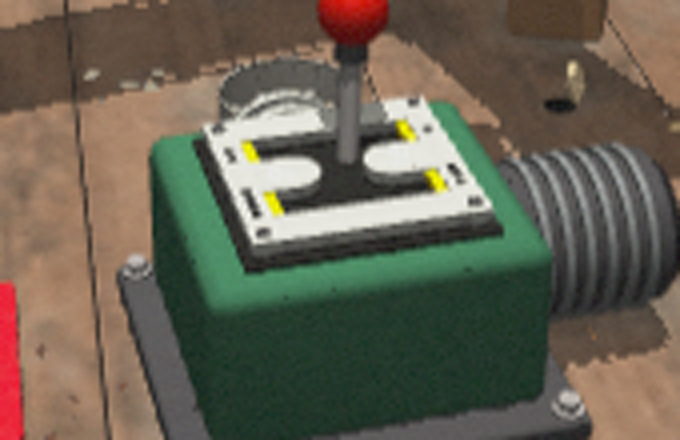

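The scene crop shows plate corners at (177,240), (333,365) and (478,230). The side crop shows (203,125), (250,245), (497,223) and (428,97). The stem is in the left lane, close to the crossbar.

```bash
cat > m.py <<'E'
from h import *
# local corner coords: NL(-52,50) NR(-52,-50) FR(52,-50) FL(52,50)
S=viewer.camera_params('scene');D=viewer.camera_params('side')
L=np.array([(-52,50),(-52,-50),(52,-50),(52,50)])/1e3
def fit(l,w):
    l=np.array(l);w=np.array(w)[:,:2];a=l-l.mean(0);b=w-w.mean(0)
    t=np.arctan2((a[:,0]*b[:,1]-a[:,1]*b[:,0]).sum(),(a*b).sum());R=np.array([[np.cos(t),-np.sin(t)],[np.sin(t),np.cos(t)]])
    o=w.mean(0)-R@l.mean(0);return t,o,np.linalg.norm(w-(l@R.T+o),axis=1)
ws=[plane(S,280+u/4,215+v/4,.104) for u,v in((177,240),(333,365),(478,230))]
wd=[plane(D,235+u/4,240+v/4,.104) for u,v in((203,125),(250,245),(497,223),(428,97))]
print(fit(L[:3],ws));print(fit(L,wd))
t,o,_=fit(np.vstack([L[:3],L]),ws+wd);print(np.degrees(t),o)
R=np.array([[np.cos(t),-np.sin(t)],[np.sin(t),np.cos(t)]])
k=R.T@(np.array([.5242,-.0892])-o);print('knob local',k, 'fore',np.arcsin(k[0]/.145))
for f,a in((0,-.27),(0,0),(0,.27),(.34,.27)):
    x=.145*np.sin(f);y=-.145*np.sin(a)*np.cos(f);print(f,a,R@[x,y]+o,.02+.145*np.cos(a)*np.cos(f))
E
python3 m.py
```

```text
(np.float64(0.0848938826210773), array([ 0.51199283, -0.13155283]), array([0.00056194, 0.00064588, 0.00067762]))
(np.float64(0.05750464602813483), array([ 0.5152232, -0.1329121]), array([0.00173101, 0.00135569, 0.00499217, 0.00378965]))
3.7253432473289982 [ 0.51399137 -0.13246614]
knob local [0.01299822 0.04251143] fore 0.08976336855526003
0 -0.27 [ 0.51147845 -0.09387181] 0.15974677997305411
0 0 [ 0.51399137 -0.13246614] 0.16499999999999998
0 0.27 [ 0.5165043  -0.17106048] 0.15974677997305411
0.34 0.27 [ 0.5646139  -0.16570929] 0.15174692881216
```

```bash
python3 -m pendant '[[-1,[0.02,0.022,0],[0,0,-1]],[-1,[0.04,0.045,0],[0,0,-2]],[-1,[0.06,0.065,0],[0,0,-3]],[-1,[0.075,0.08,0.01],[0,0,-4]],[-1,[0.084,0.09,0.03],[0,0,-4.5]],[-1,[0.084,0.09,0.05],[0,0,-4.5]],[-1,[0.084,0.09,0.07],[0,0,-4.5]],[-1,[0.084,0.09,0.085],[0,0,-4.5]],[-1,[0.084,0.09,0.09],[0,0,-4.5]],[-1,[0.084,0.09,0.09],[0,0,-4.5]]]'
python3 - <<'E'
from h import *
for n in('scene','side'): im,p=snap(n,n+'1.png')
a=cv2.imread('pics/scene1.png')[180:360,270:450];b=cv2.imread('pics/side1.png')[180:360,250:430]
cv2.imwrite('pics/c1.png',cv2.resize(np.hstack([a,b]),(800,400),interpolation=cv2.INTER_CUBIC))
E
```

```text
clock: 0.93
tool_pos: [0.5839, -0.0841, 0.135]
orientation: [179.8, -0.0, -85.5]
force: [-0.6, -0.2, -0.1]
opening: 0.0266
gripper_force: 0.0
```

View pics/c1.png

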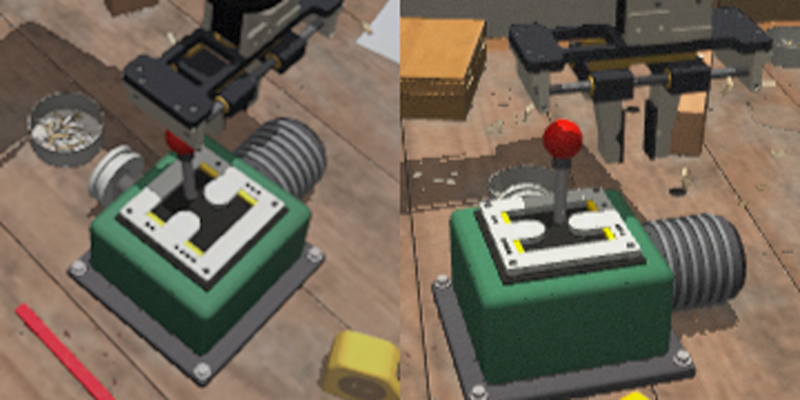

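The left half shows the fingers just beyond the knob and clear of it. The right half shows the knob at (562,139), with the fingers still closing behind it. Next I'll finish closing and push back gently.

```bash
python3 -m pendant '[[-1,[0,0,0],[0,0,0]],[-1,[0,0,0],[0,0,0]],[-1,[0,0,0],[0,0,0]],[-1,[0,0,0],[0,0,0]],[-1,[0,0.005,0],[0,0,0]],[-1,[0,0.01,0],[0,0,0]],[-1,[0,0.015,0],[0,0,0]],[-1,[0,0.018,0],[0,0,0]],[-1,[0,0.02,0],[0,0,0]],[-1,[0,0.02,0],[0,0,0]]]'
cat >> h.py <<'E'
def knob(f,bs=(320,215,420,285),bd=(290,215,400,275)):
    rs=[];out=[]
    for n,b in(('scene',bs),('side',bd)):
        im,p=snap(n,n+f+'.png');(u,v),r=red(im,b);out.append((round(u,1),round(v,1),round(r,1)));rs.append(ray(p,u,v))
    k=tri(rs);t=.078;R=np.array([[np.cos(t),-np.sin(t)],[np.sin(t),np.cos(t)]]);o=np.array([.513,-.132])
    s=sensors.get_obs();print(out,'knob',k.round(4),'local mm',(R.T@(k[:2]-o)*1e3).round(1),'tcp local',(R.T@(s['tool_pos'][:2]-o)*1e3).round(1),s['tool_pos'][2].round(4),'F',s['force'].round(1),'op',s['opening'].round(4),'t',s['clock'])
E
python3 -c "from h import *;knob('2')"
```

```text
clock: 1.87
tool_pos: [0.5646, -0.0857, 0.1367]
orientation: [-180.0, 0.0, -85.5]
force: [-1.0, -0.4, 0.2]
opening: 0.0
gripper_force: 0.0Traceback (most recent call last):
  File "<string>", line 1, in <module>
    from h import *;knob('2')
                    ~~~~^^^^^
  File "h.py", line 29, in knob
    s=sensors.get_obs();print(out,'knob',k.round(4),'local mm',(R.T@(k[:2]-o)*1e3).round(1),'tcp local',(R.T@(s['tool_pos'][:2]-o)*1e3).round(1),s['tool_pos'][2].round(4),'F',s['force'].round(1),'op',s['opening'].round(4),'t',s['clock'])
                                                                                                                                                                                                        ^^^^^^^^^^^^^^^^^^
AttributeError: 'float' object has no attribute 'round'
```

```bash
sed -i "s/s\['opening'\].round(4)/s['opening']/; s/print(out,/kz=plane(p,u,v,.1595);print('side@z.1595',(R.T@(kz[:2]-o)*1e3).round(1),out,/" h.py
python3 -c "from h import *;knob('2')"
python3 - <<'E'
from h import *
p=viewer.camera_params('side');print(plane(p,322.63,241.81,.1595))
E
```

```text
side@z.1595 [15.8 42.1] [(357.0, 243.0, 5.4), (322.7, 242.0, 8.8)] knob [ 0.522  -0.1038  0.1667] local mm [11.2 27.4] tcp local [55.7 42.2] 0.1366 F [0.4 0.2 0.3] op 0.0005379564459491165 t 2.0667
[ 0.5253886  -0.08807425  0.1595    ]
```

```bash
python3 -m pendant '[[-1,[0,0.003,0],[0,0,0]],[-1,[0,0.005,0],[0,0,0]],[-1,[0,0.007,0],[0,0,0]],[-1,[0,0.009,0],[0,0,0]],[-1,[0,0.011,0],[0,0,0]],[-1,[0,0.013,0],[0,0,0]],[-1,[0,0.014,0],[0,0,0]],[-1,[0,0.014,0],[0,0,0]]]'
python3 -c "from h import *;knob('3')"
```

```text
clock: 2.73
tool_pos: [0.5512, -0.0867, 0.1369]
orientation: [-180.0, -0.0, -85.5]
force: [2.0, 0.8, 1.9]
opening: 0.0004
gripper_force: 0.9
side@z.1595 [ 9.4 42.1] [(353.0, 245.0, 6.4), (319.2, 242.4, 8.9)] knob [ 0.5156 -0.1007  0.1643] local mm [ 5.1 31. ] tcp local [41.7 42.2] 0.1367 F [2.4 0.  1.4] op 0.00028000817641007637 t 2.8333
```

```bash
python3 -m pendant '[[-1,[0,0.002,0],[0,0,0]],[-1,[0,0.004,0],[0,0,0]],[-1,[0,0.006,0],[0,0,0]],[-1,[0,0.0075,0],[0,0,0]],[-1,[0,0.0085,0],[0,0,0]],[-1,[0,0.0085,0],[0,0,0]]]'
python3 - <<'E'
from h import *
knob('4')
a=cv2.imread('pics/scene4.png')[215:325,290:430];b=cv2.imread('pics/side4.png')[225:335,250:390]
cv2.imwrite('pics/c4.png',cv2.resize(np.hstack([a,b]),(800,314),interpolation=cv2.INTER_CUBIC))
E
```

```text
clock: 3.33
tool_pos: [0.5423, -0.0874, 0.1366]
orientation: [180.0, 0.0, -85.5]
force: [0.9, 0.6, 0.9]
opening: 0.0005
gripper_force: 0.7
side@z.1595 [ 0.5 42.6] [(350.0, 248.0, 6.4), (314.3, 242.8, 8.9)] knob [ 0.5065 -0.1024  0.165 ] local mm [-4.2 30. ] tcp local [32.8 42.2] 0.1365 F [0.9 0.3 1.1] op 0.0005987220230598926 t 3.4333
```

View pics/c4.png

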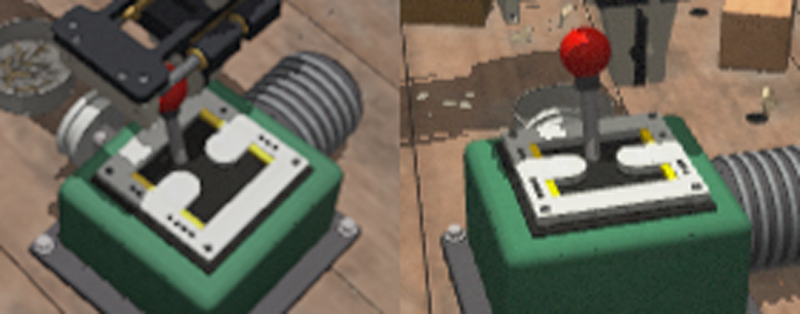

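The right half shows the stem at (591,142) on the crossbar line, between the tongue tips at (585,165) and (618,157), so the lever is in neutral. Next I'll go around to its left side.

```bash
python3 -m pendant '[[-1,[0,-0.015,0],[0,0,0]],[-1,[-0.02,-0.015,0],[0,0,0]],[-1,[-0.04,-0.015,0],[0,0,0]],[-1,[-0.042,-0.012,0],[0,0,0]],[-1,[-0.042,0.01,0],[0,0,0]],[-1,[-0.042,0.033,0],[0,0,0]],[-1,[-0.035,0.033,0],[0,0,0]],[-1,[-0.028,0.033,0],[0,0,0]],[-1,[-0.02,0.033,0],[0,0,0]],[-1,[-0.02,0.033,0],[0,0,0]]]'
python3 -c "from h import *;knob('5')"
```

```text
clock: 4.27
tool_pos: [0.5087, -0.0712, 0.1366]
orientation: [180.0, -0.0, -85.5]
force: [-0.1, 0.2, -0.6]
opening: 0.0003
gripper_force: 0.0
side@z.1595 [ 2.3 40.8] [(349.3, 246.6, 8.1), (315.5, 243.1, 9.2)] knob [ 0.5095 -0.0975  0.1617] local mm [-0.8 34.7] tcp local [ 0.3 61.6] 0.1363 F [-0.2 -0.4 -0.1] op -0.00016500412850990005 t 4.3667
```

```bash
python3 -m pendant '[[-1,[0.004,0,0],[0,0,0]],[-1,[0.008,0,0],[0,0,0]],[-1,[0.012,0,0],[0,0,0]],[-1,[0.016,0,0],[0,0,0]],[-1,[0.02,0,0],[0,0,0]],[-1,[0.024,0,0],[0,0,0]],[-1,[0.028,0,0],[0,0,0]],[-1,[0.032,0,0],[0,0,0]],[-1,[0.036,0,0],[0,0,0]],[-1,[0.036,0,0],[0,0,0]]]'
python3 -c "from h import *;knob('6')"
```

```text
clock: 5.2
tool_pos: [0.5109, -0.1066, 0.1365]
orientation: [180.0, -0.0, -85.5]
force: [0.5, -1.3, 0.1]
opening: 0.0003
gripper_force: 0.3
side@z.1595 [4.4 9.7] [(364.5, 256.5, 8.3), (321.0, 251.0, 9.5)] knob [ 0.513  -0.1341  0.165 ] local mm [-0.1 -2.1] tcp local [-0.4 25.9] 0.1363 F [ 0.2 -0.1  0.8] op 0.000625401901464899 t 5.3
```

```bash
python3 -m pendant '[[-1,[0.004,0,0],[0,0,0]],[-1,[0.008,0,0],[0,0,0]],[-1,[0.012,0,0],[0,0,0]],[-1,[0.016,0,0],[0,0,0]],[-1,[0.02,0,0],[0,0,0]],[-1,[0.024,0,0],[0,0,0]],[-1,[0.028,0,0],[0,0,0]],[-1,[0.032,0,0],[0,0,0]],[-1,[0.036,0,0],[0,0,0]],[-1,[0.036,0,0],[0,0,0]]]'
python3 -c "from h import *;knob('7')"
```

```text
clock: 6.13
tool_pos: [0.5138, -0.1425, 0.1365]
orientation: [180.0, -0.0, -85.5]
force: [0.8, -0.1, -0.6]
opening: 0.0006
gripper_force: 0.3
side@z.1595 [  1.9 -36.7] [(379.1, 269.1, 8.5), (326.6, 264.2, 9.9)] knob [ 0.5165 -0.1687  0.1588] local mm [  0.7 -36.9] tcp local [ -0.  -10.2] 0.1366 F [-0.2  0.3 -0.4] op 0.00035346081397738256 t 6.2333
```

```bash
python3 -m pendant '[[-1,[0.002,0,0],[0,0,0]],[-1,[0.002,0,0],[0,0,0]],[-1,[-0.012,0,0],[0,0,0]],[-1,[-0.012,0.025,0],[0,0,0]],[-1,[-0.012,0.05,0],[0,0,0]],[-1,[0.005,0.05,0],[0,0,0]],[-1,[0.028,0.05,0],[0,0,0]],[-1,[0.028,0.045,0],[0,0,0]],[-1,[0.028,0.04,0],[0,0,0]],[-1,[0.028,0.04,0],[0,0,0]]]'
python3 -c "from h import *;knob('8')"
```

```text
clock: 7.07
tool_pos: [0.4771, -0.1729, 0.1367]
orientation: [-180.0, -0.0, -85.5]
force: [0.0, -0.1, -0.5]
opening: 0.0003
gripper_force: 0.0Traceback (most recent call last):
  File "<string>", line 1, in <module>
    from h import *;knob('8')
                    ~~~~^^^^^
  File "h.py", line 27, in knob
    im,p=snap(n,n+f+'.png');(u,v),r=red(im,b);out.append((round(u,1),round(v,1),round(r,1)));rs.append(ray(p,u,v))
                                    ~~~^^^^^^
  File "h.py", line 21, in red
    n,l,s,c=cv2.connectedComponentsWithStats(m);i=1+np.argmax(s[1:,4])
                                                    ~~~~~~~~~^^^^^^^^^
    return _wrapfunc(a, 'argmax', axis=axis, out=out, **kwds)
    return bound(*args, **kwds)
ValueError: attempt to get argmax of an empty sequence
```

The scene view is blocked by the gripper here, so I'll use the side view. Next, push forward.

```bash
cat >> h.py <<'E'
def kside(f,z):
    im,p=snap('side','side'+f+'.png');(u,v),r=red(im,(290,215,420,290));k=plane(p,u,v,z)
    t=.078;R=np.array([[np.cos(t),-np.sin(t)],[np.sin(t),np.cos(t)]]);o=np.array([.513,-.132]);s=sensors.get_obs()
    print(u,v,r,'local',(R.T@(k[:2]-o)*1e3).round(1),'tcp',(R.T@(s['tool_pos'][:2]-o)*1e3).round(1),s['tool_pos'][2],s['force'].round(1),s['clock'])
E
python3 -c "from h import *;kside('8',.1588)"
python3 -m pendant '[[-1,[0,-0.004,0],[0,0,0]],[-1,[0,-0.008,0],[0,0,0]],[-1,[0,-0.012,0],[0,0,0]],[-1,[0,-0.016,0],[0,0,0]],[-1,[0,-0.02,0],[0,0,0]],[-1,[0,-0.024,0],[0,0,0]],[-1,[0,-0.028,0],[0,0,0]],[-1,[0,-0.032,0],[0,0,0]],[-1,[0,-0.036,0],[0,0,0]],[-1,[0,-0.036,0],[0,0,0]]]'
python3 -c "from h import *;kside('9',.155)"
```

```text
327.0 265.0 9.486932754516602 local [  2.1 -38.3] tcp [-39.8 -37.4] 0.13638808606798888 [ 0.3  0.8 -0.6] 7.1667
clock: 8.0
tool_pos: [0.5127, -0.1699, 0.1363]
orientation: [180.0, -0.0, -85.5]
force: [-0.8, 0.7, 0.1]
opening: 0.0003
gripper_force: 0.4
342.9375 264.0 9.467354774475098 local [ 30.2 -34.7] tcp [ -3.6 -37.8] 0.1363486904062588 [-0.1  0.9 -0.5] 8.05
```

```bash
python3 -m pendant '[[-1,[0,-0.003,0],[0,0,0]],[-1,[0,-0.006,0],[0,0,0]],[-1,[0,-0.009,0],[0,0,0]],[-1,[0,-0.012,0],[0,0,0]],[-1,[0,-0.014,0],[0,0,0]],[-1,[0,-0.016,0],[0,0,0]],[-1,[0,-0.018,0],[0,0,0]],[-1,[0,-0.018,0],[0,0,0]],[-1,[0,-0.018,0],[0,0,0]]]'
python3 -c "from h import *;kside('10',.152)"
```

```text
clock: 8.8
tool_pos: [0.5301, -0.1686, 0.1366]
orientation: [-180.0, -0.0, -85.5]
force: [-0.7, -0.2, -0.9]
opening: 0.0004
gripper_force: 0.3
352.1896667480469 264.4482727050781 9.522966384887695 local [ 46.2 -34.6] tcp [ 14.2 -37.8] 0.13663111915856582 [ 0.1  0.6 -1.2] 8.85
```

```bash
python3 -m pendant '[[-1,[0,-0.001,0],[0,0,0]],[-1,[0,-0.002,0],[0,0,0]],[-1,[0,-0.002,0],[0,0,0]],[-1,[0,-0.002,0],[0,0,0]]]'; python3 -m pendant '[[-1,[0,-0.001,0],[0,0,0]],[-1,[0,-0.0015,0],[0,0,0]],[-1,[0,-0.0015,0],[0,0,0]],[-1,[0,-0.0015,0],[0,0,0]]]'
python3 -c "from h import *;kside('11',.152)"
```

```text
clock: 9.18
tool_pos: [0.5318, -0.1684, 0.1365]
orientation: [180.0, 0.0, -85.5]
force: [-1.4, 0.0, 0.5]
opening: 0.0005
gripper_force: 0.8
clock: 9.52
tool_pos: [0.5329, -0.1683, 0.1363]
orientation: [179.9, 0.0, -85.5]
force: [-3.2, 0.8, -0.8]
opening: 0.0006
gripper_force: 1.8
353.80926513671875 264.726806640625 9.308551788330078 local [ 48.5 -36.1] tcp [ 17.  -37.7] 0.13631642013204054 [-3.7  0.8 -2.2] 9.5667
```

```bash
python3 -m pendant '[[-1,[0,-0.001,0],[0,0,0]],[-1,[0,-0.0015,0],[0,0,0]],[-1,[0,-0.0015,0],[0,0,0]]]'; python3 -m pendant '[[-1,[0,0.01,0],[0,0,0]],[-1,[0,0.03,0],[0,0,0]],[-1,[0,0.06,0],[0,0,0]],[-1,[0,0.06,-0.03],[0,0,0]],[-1,[0,0.06,-0.07],[0,0,0]],[-1,[0,0.06,-0.1],[0,0,0]],[-1,[-0.03,0.06,-0.12],[0,0,0]],[-1,[-0.06,0.06,-0.12],[0,0,0]],[-1,[-0.06,0.06,-0.12],[0,0,0]]]'
python3 - <<'E'
from h import *
kside('12',.152);
try: knob('12')
except Exception as e: print(e); snap('scene','scene12.png')
a=cv2.imread('pics/scene12.png')[180:360,270:450];b=cv2.imread('pics/side12.png')[200:380,250:430]
cv2.imwrite('pics/c12.png',cv2.resize(np.hstack([a,b]),(800,400),interpolation=cv2.INTER_CUBIC))
E
```

```text
clock: 9.82
tool_pos: [0.5339, -0.1682, 0.1361]
orientation: [179.9, 0.0, -85.5]
force: [-6.2, 0.9, -2.0]
opening: 0.0006
gripper_force: 2.8
clock: 10.57
tool_pos: [0.4718, -0.1104, 0.2594]
orientation: [-179.5, 0.0, -85.4]
force: [0.8, 0.4, -1.0]
opening: 0.0003
gripper_force: 0.0
354.1551818847656 264.60345458984375 9.640642166137695 local [ 49.2 -35.8] tcp [-39.8  23.7] 0.2584653344633678 [ 0.7 -1.3 -0.1] 10.6167
side@z.1595 [ 45.  -48.2] [(394.5, 255.5, 8.5), (354.2, 264.5, 9.6)] knob [ 0.5642 -0.1624  0.1505] local mm [ 48.6 -34.3] tcp local [-40.5  22.3] 0.2572 F [-0.3 -0.4  0.2] op 0.0004432065756433561 t 10.7167
```

View pics/c12.png

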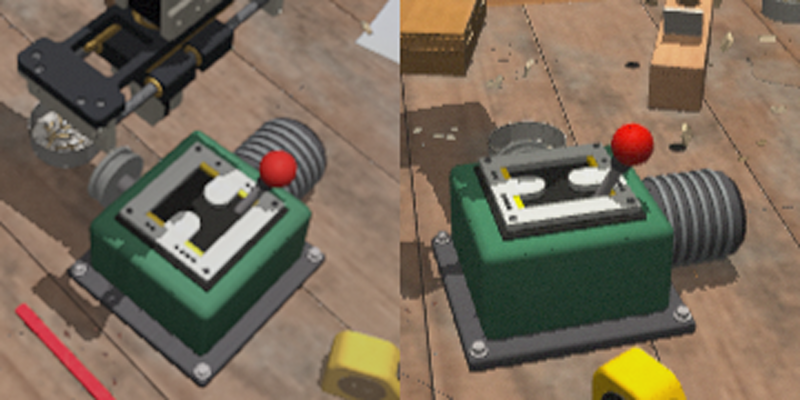

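The lever stands at the far right end of the gate: scene half at (277,168), side half at (632,145). The knob measures 48.6 mm forward against an expected 48.3 mm, the robot is clear, and the tape measure, tin and pencil look unmoved.

```bash
python3 -c "from h import *;print(workorder.close_job())"
```

```text
the job is handed in; nothing more can be done
None
```

The lever is fully home in third: the knob measured 48.6 mm forward against 48.3 mm expected. It was only ever pushed, never entered fourth and stayed put with the robot clear; the tape measure, tin and pencil look unmoved, and the job is handed in at about 11 s.

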